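# Two-way well check with the probe in the tube warmer

## Robot

A 6-joint arm with a two-finger parallel gripper is mounted at the origin on the work surface. World frame = base frame: x ahead of the robot, y to its left, z up, the work surface at z = 0. Lengths are in m, angles in degrees, forces in N, time in s.
With the tool pointing down it reaches from about 0.375 to 0.9 m from the base axis. Payload 3.1 kg.
Tool frame: the origin (TCP) lies on the centre line of the jaws, within the pads' length; the fingertips stand 14 mm ahead of it and the grasp point (between the pads) lies 5 mm behind it (bot.tips_ahead is the distance from the TCP to the fingertips, in m); z points along the fingers, y is the line along which they close (so a half turn about z gives the same grasp; the last joint's range is limited). The gripper opens to 87 mm and grips with 3 to 60 N. Pads are 19 mm wide; open, the fingers measure 117 mm over their backs; the gripper's body (75 mm by 190 mm) begins 51 mm behind the grasp point.
Start: joints at [64.83, 30.224, 82.088, -0, 67.689, -10.227], TCP at [0.161, 0.604, 0.237] pointing down, gripper open.
Joint ranges: [-176.69, 176.69], [-43.24, 126.21], [12.49, 139.97], [-82, 262], [0, 151.66], [-163.58, 163.58]. Speed limits (degrees/s): [159.86, 159.86, 180, 180, 180, 180].

## Interface

Orientations are given as a 3x3 rotation matrix whose columns are the frame's x, y, z axes.
In Python, from rig import bot gives the robot as it stands.
- The arm moves only by the tool play_rows, never from a script. Its argument "moves" is a list that holds one entry, the list of rows, each a list of 6 numbers: the shift along the tool's x, y, z in mm, then the turn, a rotation vector about the tool's x, y, z in rad. A call has 1 to 5 rows; each row shifts and turns the commanded pose from where the row before left it, along the tool's axes as they then stand; what a row does not reach is not made up. A row lasts 1/10 s, in which the tool goes at most 50 mm and 8.59 degrees, less where a joint would pass 70% of its speed; a pose out of reach is approached as far as the arm can. A call with a gripper value outside its range is refused whole. "fingers" is the opening, from -1 (shut) to 1 (fully open), set as the call begins (left out, the last holds). The fingers move at their own pace and stop on an object; the grip force is fixed at half the most. Time passes only in rows, so rows that do not move let the fingers close. It gives the time, the measured TCP pose, the force, the opening and the grip force at its end, in the units of the state.
- bot.read_state(): the state, without advancing time (a new reading comes with each control period).
- bot.capture(name): name is "scene" or "top" or "wrist"; returns a dict with "image" (480x640x3 uint8, blue, green, red), "fx", "fy", "cx", "cy" (pixels), "distortion" ([k1, k2, p1, p2, k3] as OpenCV has them; the pictures are not rectified), "R" (3x3) and "t" (3): a world point X has camera coordinates R X + t. Camera axes: x right, y down, z forward; pixel columns grow to the right and rows downward; lengths in m; the calibration is good to about 2 mm. A picture is of the moment at which its call begins. There is no depth.
- bot.hand_in(): hands the job in; it is judged then, once.
Trained networks look in a picture, given as the dict that the camera call returned (one of the last four; its "shot" number tells which), for a name from the list of things; names that differ only in an ending like _2 or _b are one class to them, and where a whole thing is asked for, a point or a joint stands for the part that bears it (a point fixed in the world has none). Each returns a list of dicts, best first, with "confidence" (0 to 1); they miss things now and then, are a little off and sometimes report something else, mostly with a low value. They report only what shows in the picture. A call takes as long as a camera call. They do not tell look-alikes from the thing itself.
- bot.search_frame(picture, query): "centre" ([column, row] in pixels, amid what is visible of it).
- bot.silhouettes(picture, query): "pixels" (480x640 bool, what is visible of it) and "centre" ([column, row] in pixels, amid what is visible of it).
- bot.pinpoint(picture, query): "centre" ([column, row] in pixels: a listed point, or the origin of a listed thing).
The state is a dict: "time_s": time; "joint_positions": joint angles; "qvel": joint speeds; "tau": joint torques, N m; "position": TCP position; "tcp_rot": TCP orientation; "force": force on the tool from outside, world axes, zero at the start; "moment": the same for the moment, N m; "opening": opening from 0.0 (shut) to 1.0 (fully open); "grasp_force": force on a finger pad.
Only numpy, scipy, OpenCV 4.12 (cv2) and the standard library are available. Lean on these libraries where they do the work, as an engineer would, in place of code of your own. Each camera call takes 0.05 s, during which the arm holds its last target. There are 200 camera calls.

## Task

Check the tube warmer's one large empty well with the rod probe: take the probe out of its stand and lower its rod upright into the middle of the well, more than half-way down, with the broad sides of its handle facing the warmer's front and back, and hold it still there for about two seconds. Then raise it clear of the warmer, give it a quarter turn up there, and lower it into the middle of the same well again so that the narrow sides now face front and back; finish holding it there, hanging free in the gripper - do not let go. The probe must never touch the warmer (neither the bore's wall nor its floor), and the loose things on the table must stay where they are.

Things in the scene. Friction and masses are not known exactly. Their poses are not given: they have to be found in the camera images.
- probe_grip (a point): Centre of the rod probe's handle: a dark grey plastic box 20 mm (its x) by 40 mm (its y) by 60 mm tall (its z, up), with a black cap 2 mm proud on top. The broad sides (40 mm wide) face its +x and -x, the narrow sides (20 mm) its +y and -y; half a turn changes nothing. It starts upright in its stand, the handle's underside on the stand's top plate, the rod in the plate's hole.
- probe_tip (a point): Lower end of the probe's rod, on its axis: the steel rod is straight, 8 mm in diameter and sticks out 90 mm below the middle of the handle, so this point is 120 mm straight below the handle's centre; axes as for the handle.
- stand_top (a point): Middle of the top face of the probe's stand, 110 mm above the table, z up. The stand is fixed: a 70 x 70 mm aluminium plate, 12 mm thick with a 14 mm hole through its middle, on two posts over a 100 x 100 mm steel foot. The probe lifts straight up out of it and may touch it.
- well (a point): Centre of the mouth of the large empty well in the tube warmer, 100 mm above the table: a round hole 28 mm in diameter, 70 mm deep, straight down. x points to the warmer's back, -x to its front (the deck with the display and three buttons), z up. The smaller dark wells and capped tubes beside it are not used; the caps stand at most 20 mm above the top face.
- tape_mid (a point): Bystander, loose: middle of a white roll of tape lying flat, 54 mm in diameter, 30 mm high.
- vial_mid (a point): Bystander, loose: middle of a small amber vial standing, 24 mm in diameter, 55 mm high.
- cup_mid (a point): Bystander, loose: middle of a white specimen cup standing, 60 mm in diameter, 65 mm high.
- jar_mid (a point): Bystander, loose: middle of a glass jar standing, 70 mm in diameter, 85 mm high. (The remaining boxes and the tray along the far edge and the sides are fixed and at least 50 mm clear of the probe and the warmer; all are lower than 0.2 m.)
- probe: The whole rod probe, loose, about 60 to 130 g; its origin is the tip of the rod, axes as for the handle.
- warmer: The whole tube warmer: a fixed white box 180 mm front to back, 150 mm wide, 100 mm high, with an aluminium block in its top and a 50 mm deck with display and buttons along the front of the top. Origin: middle of its underside; axes as for the well, whose mouth lies at x +42, y -26, z +100 mm from it.
Mind the look-alikes: they are no part of the job. Of the things that look like the probe, the middle-sized one is meant. Leave any orange look-alike of the warmer alone.

How it is judged:
By the outcome, as a careful person would: the job done as asked, in the order asked, and still so for the second after the job is handed in, while the arm keeps its last pose, push and grip.
It also fails if it takes over 64 s, if anything falls off the work surface, if the arm or the gripper's body presses on something with over 40 N, if the wrist force passes 120 N, or if a joint passes its speed limit or range.

## Working session

There is one attempt and no reset: what is moved stays moved. The work goes in short steps, Python scripts to look and compute and a tool call to move; the robot and the scene stay as the last step left them, time stands still between calls to the robot, and variables do not carry over. Pictures are saved under pics/ and viewed, at most 10 in all, crops included, and the job is handed in when it is done.

Besides the shell and the picture viewer there is one more tool, called as name(argument=value, ...) on one line, values as JSON. play_rows: Moves the arm, as the interface text tells. Its arguments: {"type":"object","properties":{"moves":{"type":"array","items":{"type":"array","items":{"type":"array","items":{"type":"number"}}}},"fingers":{"type":"number"}},"required":["moves"]}

```bash
mkdir -p pics; cat > h.py <<'E'
import numpy as np, cv2
from rig import bot
def ray(c,p):
    K=np.array([[c['fx'],0,c['cx']],[0,c['fy'],c['cy']],[0,0,1.]])
    u=cv2.undistortPoints(np.array([[p]],float),K,np.array(c['distortion'],float)).ravel()
    R=np.array(c['R']);t=np.array(c['t']).ravel()
    return -R.T@t, R.T@np.array([u[0],u[1],1.])
def atz(c,p,z):
    o,d=ray(c,p); return o+d*(z-o[2])/d[2]
def proj(c,X):
    K=np.array([[c['fx'],0,c['cx']],[0,c['fy'],c['cy']],[0,0,1.]])
    R=np.array(c['R'],float);t=np.array(c['t'],float).ravel()
    return cv2.projectPoints(np.array(X,float).reshape(-1,1,3),cv2.Rodrigues(R)[0],t,K,np.array(c['distortion'],float))[0].reshape(-1,2)
E
python3 - <<'E'
from h import *
Z=dict(probe_grip=.140,stand_top=.11,well=.1,tape_mid=.015,vial_mid=.0275,cup_mid=.0325,jar_mid=.0425,warmer=0)
for n in ("top","scene"):
    c=bot.capture(n); cv2.imwrite(f"pics/{n}.png",c['image'])
    print(n,(-np.array(c['R']).T@np.array(c['t']).ravel()).round(3))
    for q,z in Z.items():
        for r in bot.pinpoint(c,q)[:4]: print(q,round(r['confidence'],2),np.round(r['centre'],1),atz(c,r['centre'],z).round(4))
E
```

```text
top [ 0.304 -0.007  1.377]
probe_grip 0.75 [386.4 179.8] [ 0.571  -0.1813  0.14  ]
probe_grip 0.61 [441. 172.] [ 0.5887 -0.307   0.14  ]
probe_grip 0.55 [395.2 141.9] [ 0.6596 -0.2038  0.14  ]
stand_top 0.75 [385.2 183.5] [ 0.5687 -0.1825  0.11  ]
well 0.86 [198.  322.7] [0.2494 0.2517 0.1   ]
well 0.76 [250.1 202.5] [0.5277 0.1329 0.1   ]
well 0.65 [423.1 260.5] [ 0.3892 -0.2681  0.1   ]
tape_mid 0.78 [310.2 164.9] [ 0.6372 -0.0083  0.015 ]
tape_mid 0.55 [241.  223.5] [0.49   0.1646 0.015 ]
vial_mid 0.44 [313.7 230. ] [ 0.4709 -0.0158  0.0275]
jar_mid 0.82 [492.6 252.6] [ 0.4109 -0.451   0.0425]
warmer 0.71 [400.9 276.6] [ 0.3562 -0.2319  0.    ]
warmer 0.69 [241.5 221. ] [0.4983 0.1653 0.    ]
warmer 0.65 [192.5 334. ] [0.2174 0.2855 0.    ]
scene [ 1.409 -0.191  0.844]
probe_grip 0.68 [195.1 285.9] [ 0.5897 -0.3072  0.14  ]
probe_grip 0.62 [244.4 324.6] [ 0.7272 -0.211   0.14  ]
probe_grip 0.57 [249.5 272.5] [ 0.5706 -0.1869  0.14  ]
stand_top 0.69 [253.  283.7] [ 0.5758 -0.1824  0.11  ]
well 0.76 [392.  191.8] [0.2489 0.2582 0.1   ]
well 0.67 [210.9 242.3] [ 0.3817 -0.2736  0.1   ]
well 0.6 [376.9 247.7] [0.4973 0.1351 0.1   ]
tape_mid 0.86 [329.8 320.8] [ 0.6368 -0.0174  0.015 ]
tape_mid 0.2 [383.7 276. ] [0.512 0.154 0.015]
vial_mid 0.58 [312.2 269.6] [ 0.4608 -0.0248  0.0275]
cup_mid 0.56 [479.5 237.3] [0.4323 0.4585 0.0325]
jar_mid 0.93 [141.3 281.2] [ 0.4288 -0.4573  0.0425]
warmer 0.64 [382.2 275.8] [0.4941 0.1566 0.    ]
warmer 0.63 [230.9 263.5] [ 0.3546 -0.233  -0.    ]
warmer 0.56 [396.7 211.2] [0.2084 0.2952 0.    ]
```

View pics/top.png

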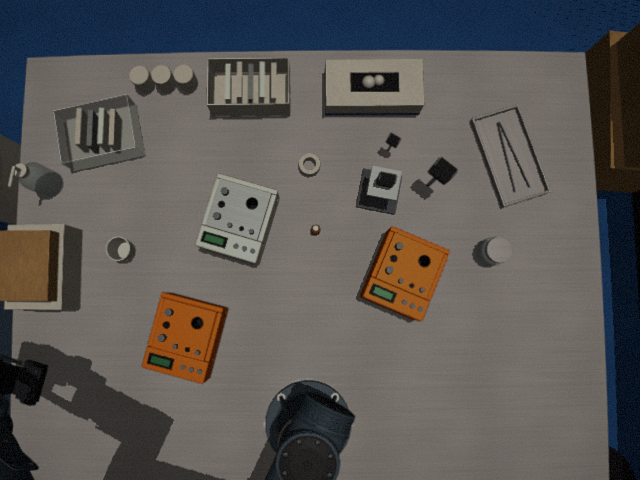

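View pics/scene.png

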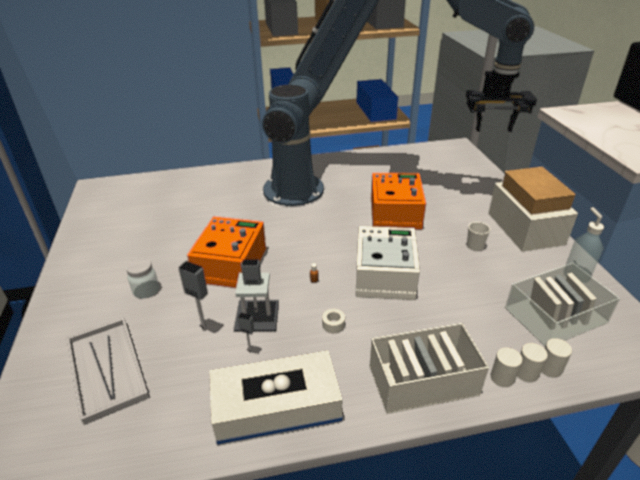

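The top view shows the white warmer at about (238,220), with its well at (251,203) and its front towards the robot. The middle-sized probe is in its stand at (386,180). The small look-alike is at (393,140) and the large one at (441,172). The scene view agrees. I'll read the tool frame next and then move above the probe.

```bash
python3 - <<'E'
from h import *
s=bot.read_state(); print(np.round(s['tcp_rot'],3),s['position'],s['force'],s['opening'])
c=bot.capture('top')
# warmer yaw from silhouette of white one
for r in bot.silhouettes(c,'warmer')[:3]:
    print(np.round(r['centre']),cv2.minAreaRect(np.argwhere(r['pixels'])[:,::-1].astype(np.float32)))
im=cv2.resize(c['image'][155:215,345:425],None,fx=8,fy=8,interpolation=cv2.INTER_CUBIC)
cv2.imwrite('pics/stand.png',im)
T=np.array(s['tcp_rot']); d=np.array([.571,-.181,.30])-s['position']; print('tool shift mm',T.T@d*1000)
w=bot.capture('wrist'); print('cam in tool',T.T@(-np.array(w['R']).T@np.array(w['t']).ravel()-s['position']),(np.array(w['R'])@T).round(2),w['fx'])
E
```

```text
[[-0.966  0.258  0.   ]
 [ 0.258  0.966  0.   ]
 [-0.     0.    -1.   ]] [0.16111206 0.60386041 0.23659567] [-0.21663999  0.19618923  0.82159255] 0.9990512826672647
[186. 335.] ((184.71920776367188, 337.3109130859375), (71.0326919555664, 81.7919692993164), 15.52410888671875)
[238. 217.] ((237.38253784179688, 218.85862731933594), (67.65795135498047, 78.2205810546875), 16.587337493896484)
[404. 275.] ((404.5928955078125, 274.106201171875), (68.23805236816406, 79.68119049072266), 22.2490234375)
tool shift mm [-598.40246771 -652.62911936  -63.43356315]
cam in tool [ 0.08417512  0.00118512 -0.14743072] [[ 0.    1.    0.  ]
 [-0.95  0.   -0.31]
 [-0.31 -0.    0.95]] 413.64317964463504
```

View pics/stand.png

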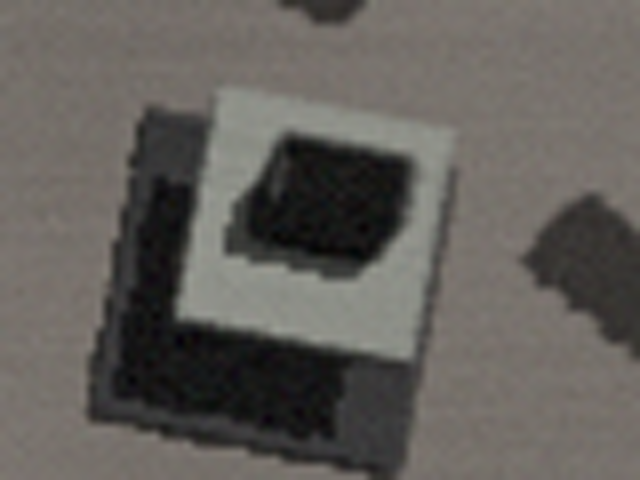

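play_rows(moves=[[[0, 0, -8, 0, 0, 0.143], [0, 0, -8, 0, 0, 0.143], [0, 0, -8, 0, 0, 0.143], [0, 0, -8, 0, 0, 0.143], [0, 0, -8, 0, 0, 0.143]]], fingers=1)

```text
time_s: 1.55
position: [0.1611, 0.6038, 0.2768]
tcp_rot: [[-0.556, 0.831, -0.0], [0.831, 0.556, -0.0], [-0.0, -0.0, -1.0]]
force: [-1.4, 0.0, -0.6]
opening: 1.0
grasp_force: 0.0
```

play_rows(moves=[[[0, 0, -5, 0, 0, 0.143], [0, 0, -5, 0, 0, 0.143], [0, 0, -5, 0, 0, 0.143], [0, 0, -5, 0, 0, 0.143], [0, 0, -5, 0, 0, 0.143]]])

```text
time_s: 2.05
position: [0.1611, 0.6038, 0.3017]
tcp_rot: [[0.126, 0.992, -0.0], [0.992, -0.126, -0.0], [-0.0, -0.0, -1.0]]
force: [0.6, 0.7, 0.3]
opening: 1.003
grasp_force: 0.0
```

play_rows(moves=[[[-36, 25, 0, 0, 0, 0], [-36, 25, 0, 0, 0, 0], [-36, 25, 0, 0, 0, 0], [-36, 25, 0, 0, 0, 0], [-36, 25, 0, 0, 0, 0]]])

```text
time_s: 2.55
position: [0.2642, 0.4087, 0.3017]
tcp_rot: [[0.119, 0.993, 0.001], [0.993, -0.119, 0.0], [0.0, 0.001, -1.0]]
force: [-0.1, -0.6, 0.1]
opening: 1.002
grasp_force: 0.0
```

play_rows(moves=[[[-36, 25, 0, 0, 0, 0], [-36, 25, 0, 0, 0, 0], [-36, 25, 0, 0, 0, 0], [-36, 25, 0, 0, 0, 0], [-36, 25, 0, 0, 0, 0]]])

```text
time_s: 3.05
position: [0.3668, 0.215, 0.3019]
tcp_rot: [[0.119, 0.993, 0.001], [0.993, -0.119, 0.0], [0.0, 0.001, -1.0]]
force: [0.9, -0.5, 0.2]
opening: 1.006
grasp_force: 0.0
```

play_rows(moves=[[[-36, 25, 0, 0, 0, 0], [-36, 25, 0, 0, 0, 0], [-36, 25, 0, 0, 0, 0], [-36, 25, 0, 0, 0, 0], [-36, 25, 0, 0, 0, 0]]])

```text
time_s: 3.55
position: [0.4694, 0.0211, 0.3019]
tcp_rot: [[0.12, 0.993, 0.001], [0.993, -0.12, 0.0], [0.0, 0.001, -1.0]]
force: [1.3, 1.0, -0.5]
opening: 1.003
grasp_force: 0.0
```

play_rows(moves=[[[-36, 25, 0, 0, 0, 0], [-36, 25, 0, 0, 0, 0], [-36, 25, 0, 0, 0, 0], [-30, 20, 0, 0, 0, 0], [0, 0, 0, 0, 0, 0]]])

```text
time_s: 4.05
position: [0.549, -0.1303, 0.3015]
tcp_rot: [[0.124, 0.992, 0.003], [0.992, -0.124, -0.003], [-0.002, 0.003, -1.0]]
force: [-0.0, 0.7, 0.1]
opening: 1.003
grasp_force: 0.0
```

```bash
python3 - <<'E'
from h import *
s=bot.read_state(); print(s['time_s'],s['position'],np.degrees(np.arctan2(s['tcp_rot'][1][1],s['tcp_rot'][0][1])),np.round(s['joint_positions'],1))
w=bot.capture('wrist'); cv2.imwrite('pics/w1.png',w['image'])
for q,z in (('probe_grip',.14),('stand_top',.11)):
    for r in bot.pinpoint(w,q)[:3]: print(q,round(r['confidence'],2),np.round(r['centre'],1),atz(w,r['centre'],z).round(4))
E
```

```text
4.05 [ 0.54899673 -0.13027061  0.30147458] -7.1291883016036275 [-24.7  21.4  86.5  -0.1  71.9 -17.5]
probe_grip 0.9 [464.3 273.2] [ 0.6607 -0.1836  0.14  ]
probe_grip 0.65 [354.  279.4] [ 0.5725 -0.178   0.14  ]
probe_grip 0.62 [386.8 418.8] [ 0.5884 -0.3172  0.14  ]
stand_top 0.78 [348.7 266.6] [ 0.5704 -0.1783  0.11  ]
```

View pics/w1.png

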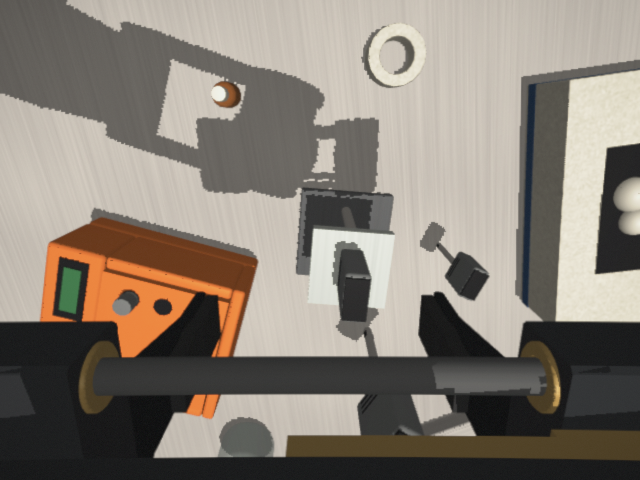

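The wrist picture shows the wanted probe's handle at about (354,280), on the pale stand plate centred near (350,266). Its broad sides run roughly vertical in the image. I'll fit the handle's pose by silhouette overlap.

```bash
cat >> h.py <<'E'
from scipy.optimize import minimize
def fit(c,mask,P,x0,step):
    """P: (N,3) local convex points; x0: x,y,yaw(rad),z fixed via P"""
    m=mask.astype(np.uint8)
    K=8
    def cost(v):
        cs,sn=np.cos(v[2]),np.sin(v[2])
        X=P.copy(); X[:,:2]=P[:,:2]@np.array([[cs,sn],[-sn,cs]])+v[:2]
        h=cv2.convexHull((proj(c,X)*K).astype(np.int32))
        im=np.zeros_like(m); cv2.fillConvexPoly(im,h,1,shift=3)
        return 1-(im&m).sum()/max(1,(im|m).sum())
    r=None
    for y0 in (-.3,-.1,.1):
        S=np.array([x0]*4,float); S[:,2]=np.array(x0[2])+y0
        for i in range(3): S[i+1,i]+=step[i]
        q=minimize(cost,S[0],method='Nelder-Mead',options=dict(initial_simplex=S,xatol=1e-4,fatol=1e-4))
        if r is None or q.fun<r.fun: r=q
    return r.x,1-r.fun
def box(a,b,z0,z1): return np.array([[x,y,z] for x in(-a,a) for y in(-b,b) for z in(z0,z1)],float)
E
python3 - <<'E'
from h import *
w=bot.capture('wrist')
for r in bot.silhouettes(w,'probe')[:4]:
    m=r['pixels']; print(np.round(r['centre']),m.sum(),round(r['confidence'],2))
    if abs(r['centre'][0]-354)<25 and abs(r['centre'][1]-275)<30:
        m2=cv2.morphologyEx(m.astype(np.uint8),cv2.MORPH_OPEN,np.ones((5,5)))
        x,i=fit(w,m2>0,box(.01,.02,.11,.171),[.572,-.18,-.1],[.005,.005,.2]); print(x[:2].round(4),np.degrees(x[2]).round(1),i)
        s=bot.read_state(); T=np.array(s['tcp_rot']);print('shift',T.T@(np.array([x[0],x[1],.25])-s['position'])*1000)
b=w['image'][220:345,295:410]; cv2.imwrite('pics/c1.png',cv2.resize(b,None,fx=4,fy=4,interpolation=cv2.INTER_CUBIC))
E
```

```text
[388. 413.] 2455 0.91
[358. 289.] 2139 0.83
[ 0.5707 -0.1806] -6.9 0.9043960734101579
shift [-53.10999736  31.4473505   51.46900003]
[469. 281.] 1486 0.6
```

View pics/c1.png

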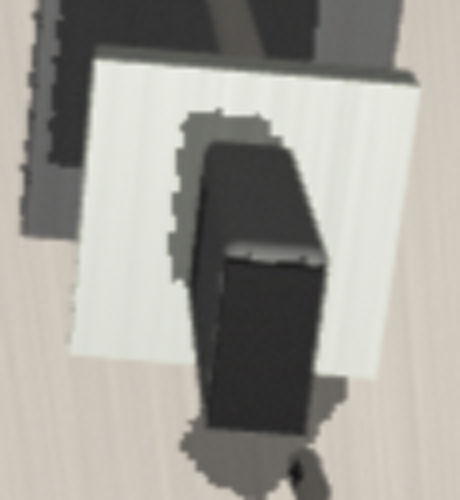

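play_rows(moves=[[[-26, 16, 0, 0, 0, 0], [-27, 15, 0, 0, 0, 0], [0, 0, 20, 0, 0, 0.07], [0, 0, 40, 0, 0, 0], [0, 0, 0, 0, 0, 0]]])

```text
time_s: 4.8
position: [0.5673, -0.1789, 0.2371]
tcp_rot: [[0.188, 0.982, -0.01], [0.982, -0.188, 0.006], [0.004, -0.011, -1.0]]
force: [-0.5, 0.6, -0.3]
opening: 1.001
grasp_force: 0.0
```

```bash
python3 - <<'E'
from h import *
s=bot.read_state(); print(s['time_s'],s['position'],np.degrees(np.arctan2(s['tcp_rot'][1][1],s['tcp_rot'][0][1])),s['force'])
w=bot.capture('wrist'); cv2.imwrite('pics/w2.png',w['image'])
for q,z in (('probe_grip',.14),('stand_top',.11)):
    for r in bot.pinpoint(w,q)[:3]: print(q,round(r['confidence'],2),np.round(r['centre'],1),atz(w,r['centre'],z).round(4))
E
```

```text
4.8 [ 0.56729996 -0.17892708  0.23708219] -10.808543253301893 [-0.45204835  0.60071312 -0.34720665]
probe_grip 0.72 [473.4 244. ] [ 0.6616 -0.1893  0.14  ]
probe_grip 0.62 [383.2 430. ] [ 0.5871 -0.3179  0.14  ]
```

View pics/w2.png

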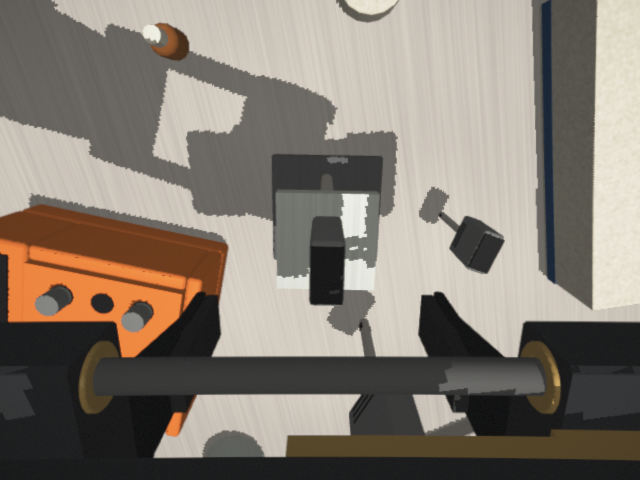

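The jaws are now square with the handle, whose top is centred at about (328,275); the plate's edges are level in the picture. Next I'll check the offset.

```bash
python3 - <<'E'
from h import *
s=bot.read_state(); w=bot.capture('wrist'); T=np.array(s['tcp_rot']); print(T.round(4)[:,2],s['position'])
g=cv2.cvtColor(w['image'],cv2.COLOR_BGR2GRAY)[250:302,300:355]; n,l,st,ce=cv2.connectedComponentsWithStats((g<38).astype(np.uint8)); 
i=1+np.argmax(st[1:,4]); print(st[i],ce[i]+[300,250])
for p in ([328,275],ce[i]+[300,250]):
    X=atz(w,p,.172); print(X, T.T@(X-s['position'])*1000)
E
```

```text
[ 1.3e-03 -6.0e-04 -1.0e+00] [ 0.5715065  -0.18123582  0.24288716]
[   1    0   33   47 1410] [316.66099291 272.3035461 ]
[ 0.57656828 -0.18547205  0.172     ] [-3.18487603  5.66689876 70.89640249]
[ 0.57054947 -0.18264328  0.172     ] [-1.5354912  -0.77572326 70.88672056]
```

play_rows(moves=[[[-1.5, 0, 25, 0, 0, 0], [0, 0, 30, 0, 0, 0], [0, 0, 30, 0, 0, 0], [0, 0, 18, 0, 0, 0], [0, 0, 0, 0, 0, 0]]])

```text
time_s: 5.5
position: [0.5702, -0.1827, 0.1379]
tcp_rot: [[0.188, 0.982, -0.002], [0.982, -0.188, 0.001], [0.001, -0.002, -1.0]]
force: [-0.0, 0.2, -0.2]
opening: 0.998
grasp_force: 0.0
```

play_rows(moves=[[[0, 0, 0, 0, 0, 0], [0, 0, 0, 0, 0, 0], [0, 0, 0, 0, 0, 0], [0, 0, 0, 0, 0, 0], [0, 0, 0, 0, 0, 0]]], fingers=-1)

```text
time_s: 6.0
position: [0.571, -0.1835, 0.1392]
tcp_rot: [[0.189, 0.982, 0.001], [0.982, -0.189, -0.001], [-0.0, 0.001, -1.0]]
force: [-0.3, 0.8, -0.3]
opening: 0.628
grasp_force: 0.0
```

play_rows(moves=[[[0, 0, 0, 0, 0, 0], [0, 0, 0, 0, 0, 0], [0, 0, 0, 0, 0, 0], [0, 0, 0, 0, 0, 0], [0, 0, 0, 0, 0, 0]]])

```text
time_s: 6.5
position: [0.5706, -0.1833, 0.1384]
tcp_rot: [[0.189, 0.982, -0.0], [0.982, -0.189, 0.0], [0.0, -0.0, -1.0]]
force: [-0.7, 0.3, 0.1]
opening: 0.228
grasp_force: 30.0
```

play_rows(moves=[[[0, 0, -10, 0, 0, 0], [0, 0, -20, 0, 0, 0], [0, 0, -30, 0, 0, 0], [0, 0, -35, 0, 0, 0], [0, 0, -35, 0, 0, 0]]])

```text
time_s: 7.0
position: [0.5704, -0.1831, 0.2701]
tcp_rot: [[0.189, 0.982, -0.0], [0.982, -0.189, 0.0], [0.0, -0.0, -1.0]]
force: [0.5, -0.4, -0.7]
opening: 0.231
grasp_force: 30.0
```

play_rows(moves=[[[0, 0, -25, 0, 0, 0], [0, 0, -10, 0, 0, 0], [0, 0, 0, 0, 0, 0], [0, 0, 0, 0, 0, 0], [0, 0, 0, 0, 0, 0]]])

```text
time_s: 7.5
position: [0.5697, -0.1828, 0.3015]
tcp_rot: [[0.189, 0.982, -0.004], [0.982, -0.189, 0.002], [0.001, -0.004, -1.0]]
force: [1.1, -0.5, -0.5]
opening: 0.224
grasp_force: 30.0
```

```bash
python3 - <<'E'
from h import *
s=bot.read_state(); T=np.array(s['tcp_rot']); print(s['time_s'],s['position'],T.round(4)[:,2],np.degrees(np.arctan2(T[1,1],T[0,1])),s['force'],s['grasp_force'])
for n in('top','wrist'):
    c=bot.capture(n)
    for q in('well','warmer'):
        for r in bot.pinpoint(c,q)[:4]: print(n,q,round(r['confidence'],2),np.round(r['centre'],1),atz(c,r['centre'],.1 if q=='well' else 0).round(4))
c=bot.capture('top')
for r in bot.silhouettes(c,'warmer')[:3]:
    if abs(r['centre'][0]-238)<15:
        x,i=fit(c,r['pixels'],box(.09,.075,0,.1),[.498,.165,-.26],[.01,.01,.1])
        cs,sn=np.cos(x[2]),np.sin(x[2]);print(x[:2],np.degrees(x[2]),i,'well',x[:2]+np.array([[cs,-sn],[sn,cs]])@[.042,-.026])
print('to well', T.T@(np.array([.527,.133,.29])-s['position'])*1000)
E
```

```text
7.5 [ 0.56971557 -0.18281448  0.3015434 ] [-0.0036  0.002  -1.    ] -10.886769871762581 [ 1.11823245 -0.4612364  -0.46605689] 29.998486053664237
top well 0.83 [250.5 201.3] [0.5306 0.132  0.1   ]
top well 0.7 [420.4 258.3] [ 0.3943 -0.2619  0.1   ]
top warmer 0.91 [243.8 222.6] [0.4942 0.1594 0.    ]
top warmer 0.67 [400.1 273.3] [ 0.3644 -0.2301  0.    ]
wrist warmer 0.97 [147.2 266.9] [ 0.3579 -0.2311  0.    ]
[0.50304493 0.16238949] -17.90964191909381 0.6584331797235023 well [0.53501429 0.12473368]
to well [ 302.04771766 -101.54852246   12.3177981 ]
```

play_rows(moves=[[[20, -8, 0, 0, 0, 0], [35, -15, 0, 0, 0, 0], [35, -15, 0, 0, 0, 0], [35, -15, 0, 0, 0, 0], [35, -15, 0, 0, 0, 0]]])

```text
time_s: 8.4
position: [0.533, -0.0109, 0.3037]
tcp_rot: [[0.189, 0.982, -0.0], [0.982, -0.189, 0.001], [0.001, -0.0, -1.0]]
force: [0.1, 0.7, -1.7]
opening: 0.229
grasp_force: 30.0
```

play_rows(moves=[[[35, -15, 0, 0, 0, 0.04], [30, -12, 0, 0, 0, 0.03], [15, -6, 0, 0, 0, 0], [0, 0, 0, 0, 0, 0], [0, 0, 0, 0, 0, 0]]])

```text
time_s: 8.9
position: [0.5189, 0.0722, 0.3037]
tcp_rot: [[0.256, 0.967, 0.0], [0.967, -0.256, -0.001], [-0.0, 0.0, -1.0]]
force: [0.1, 0.6, -1.4]
opening: 0.226
grasp_force: 30.0
```

play_rows(moves=[[[0, 0, 0, 0, 0, 0], [0, 0, 0, 0, 0, 0], [0, 0, 0, 0, 0, 0]]])

```text
time_s: 9.2
position: [0.5194, 0.0709, 0.3034]
tcp_rot: [[0.259, 0.966, -0.0], [0.966, -0.259, -0.0], [-0.0, -0.0, -1.0]]
force: [-0.0, 0.0, -0.5]
opening: 0.229
grasp_force: 30.0
```

```bash
python3 - <<'E'
from h import *
w=bot.capture('wrist');s=bot.read_state(); T=np.array(s['tcp_rot']); print(s['time_s'],s['position'],T.round(4)[:,2],np.degrees(np.arctan2(T[1,1],T[0,1])),s['force'])
cv2.imwrite('pics/w3.png',w['image'])
for q,z in(('well',.1),('warmer',0),('probe_tip',s['position'][2]-.1185),('probe_grip',s['position'][2])):
    for r in bot.pinpoint(w,q)[:3]: print(q,round(r['confidence'],2),np.round(r['centre'],1),atz(w,r['centre'],z).round(4))
E
```

```text
9.25 [0.51942539 0.07101034 0.30346674] [-1.e-04 -0.e+00 -1.e+00] -14.979758847103522 [-0.25273453  1.2271037  -1.35268707]
well 0.85 [311.  145.5] [0.5284 0.1286 0.1   ]
warmer 0.8 [261.8 438.9] [ 0.3593 -0.2322  0.    ]
warmer 0.73 [271.  110.1] [0.4939 0.1664 0.    ]
probe_tip 0.9 [320.7 241.5] [0.5214 0.0722 0.185 ]
probe_grip 0.77 [529.8 421.2] [0.5964 0.0075 0.3035]
```

View pics/w3.png

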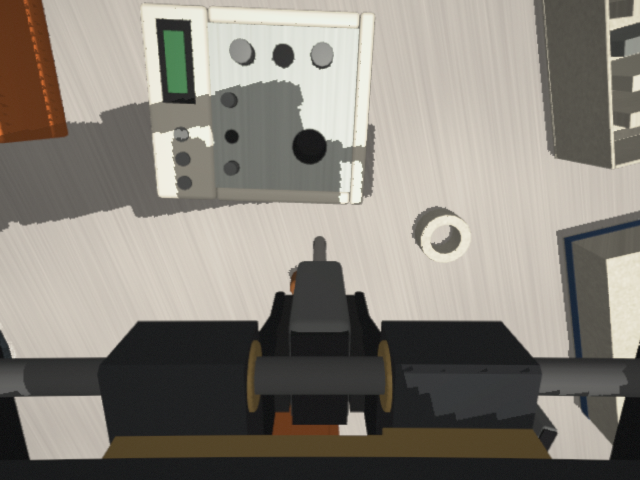

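The picture shows the white warmer from above, with its well at about (310,146). The held probe's rod tip shows at about (320,241), so I can measure both in the same view. I'll refine the well centre and the warmer's yaw.

```bash
cat > meas.py <<'E'
from h import *
w=bot.capture('wrist');s=bot.read_state(); T=np.array(s['tcp_rot']); p=np.array(s['position'])
g=cv2.cvtColor(w['image'],cv2.COLOR_BGR2GRAY)
r=[r for r in bot.pinpoint(w,'well') if r['confidence']>.3][0]['centre']
x,y=map(int,r); sub=g[y-35:y+35,x-35:x+35]
n,l,st,ce=cv2.connectedComponentsWithStats((sub<60).astype(np.uint8)); i=l[35,35]
pts=np.argwhere(l==i)[:,::-1]+[x-35,y-35]
P=np.array([atz(w,q,.1) for q in cv2.convexHull(pts.astype(np.int32))[:,0]])
(cx,cy),rad=cv2.minEnclosingCircle((P[:,:2]*1000).astype(np.float32)); W=np.array([cx,cy,100])/1000
E2=cv2.fitEllipse((P[:,:2]*1000).astype(np.float32))
print('well',W,'rad mm',rad,st[i],'ellipse',np.round(E2[0],1),np.round(E2[1],1))
for L in cv2.createLineSegmentDetector().detect(g)[0][:,0]:
    if np.hypot(L[2]-L[0],L[3]-L[1])<45 or max(L[1],L[3])>215: continue
    a,b=atz(w,L[:2],.1),atz(w,L[2:],.1); ang=np.degrees(np.arctan2(*(b-a)[[1,0]]))
    if 120<(L[0]+L[2])/2<400: print(L.round(0),round((ang+45)%90-45,1),round(np.linalg.norm(b-a)*1000))
for r in bot.pinpoint(w,'probe_tip')[:2]: print('tip',round(r['confidence'],2),np.round(r['centre'],1),(T.T@(atz(w,r['centre'],p[2]-.1185)-p)*1000).round(1), 'expected px',proj(w,p-[0,0,.1185]))
print(p,'yaw',np.degrees(np.arctan2(T[1,1],T[0,1])),'shift',(T.T@(W-p)*1000).round(1),s['force'],s['time_s'])
E
python3 meas.py
```

```text
well [0.52647998 0.12828729 0.1       ] rad mm 14.060625076293945 [ 17  18  34  34 911] ellipse [526.5 128.2] [27.3 28. ]
[163. 103. 156.  19.] -16.8 59
[191.  21. 195. 103.] -17.0 58
[152. 134. 158. 194.] -16.8 50
[145.  49. 150. 104.] -17.5 40
[362.  14. 355. 143.] -16.7 94
[344. 205. 268. 202.] -16.9 66
[163.  32. 168.  92.] -17.1 42
[352. 144. 358.  31.] -16.9 84
[367. 119. 374.  16.] -16.7 74
[187.  92. 183.  33.] -16.9 42
[203.   8. 143.   5.] -17.0 44
[357.  14. 211.   8.] -16.9 109
[213.  21. 354.  27.] -16.9 107
[356.  30. 228.  25.] -16.8 97
[208.  91. 205.  31.] -16.7 42
[219. 199. 266. 200.] -15.3 40
[336. 192. 221. 188.] -17.0 98
tip 0.76 [320.2 244. ] [-1.000e-01  1.200e+00  1.185e+02] expected px [[318.36256152 243.85173942]]
[0.51930066 0.0715901  0.30352105] yaw -14.916568722818406 shift [ 56.6  -7.6 203.5] [-0.66102523  0.78303449 -1.25715263] 9.5
```

play_rows(moves=[[[15, -2.5, 0, 0, 0, 0], [25, -3.5, 0, 0, 0, 0], [16.5, -2.5, 0, 0, 0, 0], [0, 0, 15, 0, 0, 0.035], [0, 0, 25, 0, 0, 0]]])

```text
time_s: 10.1
position: [0.527, 0.1306, 0.2648]
tcp_rot: [[0.29, 0.957, 0.005], [0.957, -0.29, 0.001], [0.002, 0.005, -1.0]]
force: [0.9, 0.0, -0.5]
opening: 0.227
grasp_force: 30.0
```

play_rows(moves=[[[0, 0, 20, 0, 0, 0], [0, 0, 0, 0, 0, 0], [0, 0, 0, 0, 0, 0], [0, 0, 0, 0, 0, 0], [0, 0, 0, 0, 0, 0]]])

```text
time_s: 10.6
position: [0.5265, 0.1288, 0.2448]
tcp_rot: [[0.291, 0.957, 0.003], [0.957, -0.291, 0.0], [0.001, 0.003, -1.0]]
force: [-0.2, -0.7, -0.5]
opening: 0.23
grasp_force: 30.0
```

```bash
cat > chk.py <<'E'
from h import *
import sys
W=np.array([.5265,.1283])
s=bot.read_state(); T=np.array(s['tcp_rot']); p=np.array(s['position'])
print(p,'TCP-well mm',((p[:2]-W)*1000).round(1),T.round(4)[:,2],'yaw x,y',np.degrees(np.arctan2(T[1,:2],T[0,:2])).round(2),s['force'],s['grasp_force'],s['time_s'],np.round(s['joint_positions'],1))
rays=[]
ims=[]
for n in('wrist','scene','top'):
    c=bot.capture(n)
    e=proj(c,np.r_[p-[0,0,.1185]])[0]
    for r in bot.pinpoint(c,'probe_tip')[:3]:
        X=atz(c,r['centre'],p[2]-.1185)
        if np.linalg.norm(X-p+[0,0,.1185])<.03: print(n,'tip',round(r['confidence'],2),np.round(r['centre'],1),'exp',e.round(1),'tip-well mm',((X[:2]-W)*1000).round(1)); 
    for r in bot.pinpoint(c,'well')[:3]:
        X=atz(c,r['centre'],.1)
        if np.linalg.norm(X[:2]-W)<.03: print(n,'well',round(r['confidence'],2),np.round(r['centre'],1),((X[:2]-W)*1000).round(1))
    if n=='top': continue
    x,y=proj(c,np.r_[W,.12])[0].astype(int); x=min(max(x,75),565);y=min(max(y,70),410)
    ims.append(cv2.resize(c['image'][y-70:y+70,x-75:x+75],(400,373),interpolation=cv2.INTER_CUBIC))
cv2.imwrite(f'pics/{sys.argv[1]}.png',np.hstack(ims))
E
python3 chk.py k1
```

```text
[0.52646093 0.12877435 0.244821  ] TCP-well mm [-0.   0.5] [ 2.7e-03  1.0e-04 -1.0e+00] yaw x,y [ 73.1 -16.9] [-0.1595031  -0.71732815 -0.49008747] 29.99851041007787 10.6 [ 1.9 23.2 93.6  0.  63.  18.8]
wrist tip 0.64 [319.3 242.9] exp [318.1 244.2] tip-well mm [1.  1.1]
wrist well 0.6 [315.8 231.8] [-1.3  2. ]
scene tip 0.48 [375.5 247.5] exp [378.6 246.6] tip-well mm [ 1.6 -7.8]
scene well 0.66 [375.  250.4] [-19.7  -1.1]
top tip 0.3 [252.7 203.4] exp [250.6 201.1] tip-well mm [-5.5 -4.3]
top well 0.59 [249.8 203.2] [-0.4  5.3]
```

View pics/k1.png

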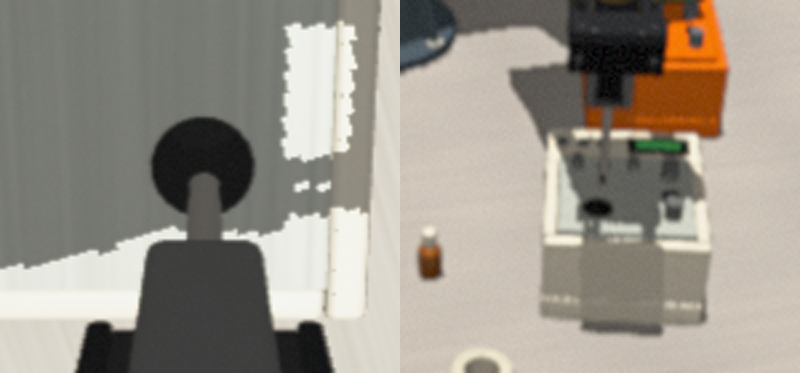

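The tip hangs centred in front of the well, and the rod and well columns agree within about 1 mm. The scene view confirms it is over the large well. Lowering now.

play_rows(moves=[[[0, 0, 10, 0, 0, 0], [0, 0, 20, 0, 0, 0], [0, 0, 20, 0, 0, 0], [0, 0, 14, 0, 0, 0], [0, 0, 7, 0, 0, 0]]])

```text
time_s: 11.55
position: [0.5244, 0.1285, 0.1705]
tcp_rot: [[0.291, 0.957, -0.003], [0.957, -0.291, -0.0], [-0.001, -0.003, -1.0]]
force: [-0.3, 0.0, -1.1]
opening: 0.231
grasp_force: 30.0
```

play_rows(moves=[[[0, 0, 0, 0, 0, 0], [0, 0, 0, 0, 0, 0], [0, 0, 0, 0, 0, 0], [0, 0, 0, 0, 0, 0], [0, 0, 0, 0, 0, 0]]])

```text
time_s: 12.05
position: [0.5259, 0.1286, 0.1732]
tcp_rot: [[0.291, 0.957, 0.001], [0.957, -0.291, 0.0], [0.0, 0.001, -1.0]]
force: [-0.4, -0.3, -1.1]
opening: 0.225
grasp_force: 30.0
```

play_rows(moves=[[[0, 0, 0, 0, 0, 0], [0, 0, 0, 0, 0, 0], [0, 0, 0, 0, 0, 0], [0, 0, 0, 0, 0, 0], [0, 0, 0, 0, 0, 0]]])

```text
time_s: 12.55
position: [0.5255, 0.1286, 0.1725]
tcp_rot: [[0.291, 0.957, -0.0], [0.957, -0.291, -0.0], [-0.0, -0.0, -1.0]]
force: [0.2, -0.6, -1.2]
opening: 0.229
grasp_force: 30.0
```

play_rows(moves=[[[0, 0, 0, 0, 0, 0], [0, 0, 0, 0, 0, 0], [0, 0, 0, 0, 0, 0], [0, 0, 0, 0, 0, 0], [0, 0, 0, 0, 0, 0]]])

```text
time_s: 13.05
position: [0.5256, 0.1286, 0.1725]
tcp_rot: [[0.291, 0.957, -0.0], [0.957, -0.291, 0.0], [-0.0, -0.0, -1.0]]
force: [-0.2, -0.1, -0.5]
opening: 0.229
grasp_force: 30.0
```

play_rows(moves=[[[0, 0, 0, 0, 0, 0], [0, 0, 0, 0, 0, 0], [0, 0, 0, 0, 0, 0], [0, 0, 0, 0, 0, 0], [0, 0, 0, 0, 0, 0]]])

```text
time_s: 13.55
position: [0.5256, 0.1286, 0.1726]
tcp_rot: [[0.291, 0.957, -0.0], [0.957, -0.291, -0.0], [-0.0, -0.0, -1.0]]
force: [1.0, 0.2, -0.3]
opening: 0.23
grasp_force: 30.0
```

play_rows(moves=[[[0, 0, 0, 0, 0, 0], [0, 0, 0, 0, 0, 0], [0, 0, 0, 0, 0, 0], [0, 0, 0, 0, 0, 0], [0, 0, 0, 0, 0, 0]]])

```text
time_s: 14.05
position: [0.5256, 0.1286, 0.1726]
tcp_rot: [[0.291, 0.957, 0.0], [0.957, -0.291, 0.0], [0.0, 0.0, -1.0]]
force: [0.2, -0.4, -0.6]
opening: 0.228
grasp_force: 30.0
```

```bash
python3 chk.py k2
```

```text
[0.52558765 0.12858439 0.1725508 ] TCP-well mm [-0.9  0.3] [ 0.  0. -1.] yaw x,y [ 73.09 -16.91] [ 0.15124169 -0.41939489 -0.58009767] 29.99845983227715 14.05 [ 1.9 28.8 97.8  0.  53.3 18.8]
wrist tip 0.62 [320.1 244.1] exp [318.5 244. ] tip-well mm [ 0.1 -0.1]
wrist well 0.71 [319.1 266.8] [-0.1  1.3]
scene well 0.89 [378.5 251.2] [-14.7   6.5]
top well 0.95 [251.8 203.3] [-0.7  0.6]
```

play_rows(moves=[[[0, 0, -10, 0, 0, 0], [0, 0, -25, 0, 0, 0], [0, 0, -30, 0, 0, 0], [0, 0, -30, 0, 0, 0], [0, 0, -20, 0, 0, 0]]])

```text
time_s: 15.0
position: [0.5264, 0.1287, 0.2906]
tcp_rot: [[0.291, 0.957, 0.004], [0.957, -0.291, 0.0], [0.001, 0.004, -1.0]]
force: [0.6, 1.2, -1.2]
opening: 0.227
grasp_force: 30.0
```

play_rows(moves=[[[0, 0, -10, 0, 0, 0], [0, 0, 0, 0, 0, 0], [0, 0, 0, 0, 0, -0.0708], [0, 0, 0, 0, 0, -0.12], [0, 0, 0, 0, 0, -0.12]]])

```text
time_s: 15.5
position: [0.5245, 0.1285, 0.296]
tcp_rot: [[-0.021, 1.0, -0.003], [1.0, 0.021, -0.0], [-0.0, -0.003, -1.0]]
force: [-0.1, -0.1, -0.9]
opening: 0.231
grasp_force: 30.0
```

play_rows(moves=[[[0, 0, 0, 0, 0, -0.12], [0, 0, 0, 0, 0, -0.12], [0, 0, 0, 0, 0, -0.12], [0, 0, 0, 0, 0, -0.12], [0, 0, 0, 0, 0, -0.12]]])

```text
time_s: 16.0
position: [0.5245, 0.1285, 0.2958]
tcp_rot: [[-0.582, 0.813, -0.004], [0.813, 0.582, -0.0], [0.002, -0.003, -1.0]]
force: [0.5, 0.9, -1.3]
opening: 0.229
grasp_force: 30.0
```

play_rows(moves=[[[0, 0, 0, 0, 0, -0.12], [0, 0, 0, 0, 0, -0.12], [0, 0, 0, 0, 0, -0.12], [0, 0, 0, 0, 0, -0.12], [0, 0, 0, 0, 0, -0.1]]])

```text
time_s: 16.5
position: [0.5246, 0.1285, 0.2958]
tcp_rot: [[-0.932, 0.362, -0.004], [0.362, 0.932, -0.0], [0.003, -0.001, -1.0]]
force: [-0.2, -0.2, -0.7]
opening: 0.23
grasp_force: 30.0
```

play_rows(moves=[[[0, 0, 0, 0, 0, -0.08], [0, 0, 0, 0, 0, 0], [0, 0, 0, 0, 0, 0], [0, 0, 0, 0, 0, 0], [0, 0, 0, 0, 0, 0]]])

```text
time_s: 17.0
position: [0.5254, 0.1286, 0.2973]
tcp_rot: [[-0.957, 0.291, -0.001], [0.291, 0.957, -0.0], [0.001, -0.0, -1.0]]
force: [-0.4, 0.2, -0.9]
opening: 0.229
grasp_force: 30.0
```

```bash
python3 chk.py k3
```

```text
[0.52542252 0.1285764  0.29726857] TCP-well mm [-1.1  0.3] [-5.e-04 -1.e-04 -1.e+00] yaw x,y [163.06  73.06] [-0.354732    0.24526281 -0.93405357] 29.99845508253202 17.0 [  1.9  19.8  89.8  -0.   70.4 -71.1]
wrist tip 0.71 [320.6 241.8] exp [317.5 241.6] tip-well mm [-0.3  2.3]
wrist well 0.64 [316.2 213.2] [-2.1 -0.9]
wrist well 0.3 [319.  241.8] [23.2 -6.1]
scene tip 0.63 [374.2 227. ] exp [379.7 228.8] tip-well mm [-11.  -10.2]
scene well 0.78 [376.1 251.7] [-14.1   0.1]
top well 0.9 [252.  200.6] [5.7 0.1]
```

View pics/k3.png

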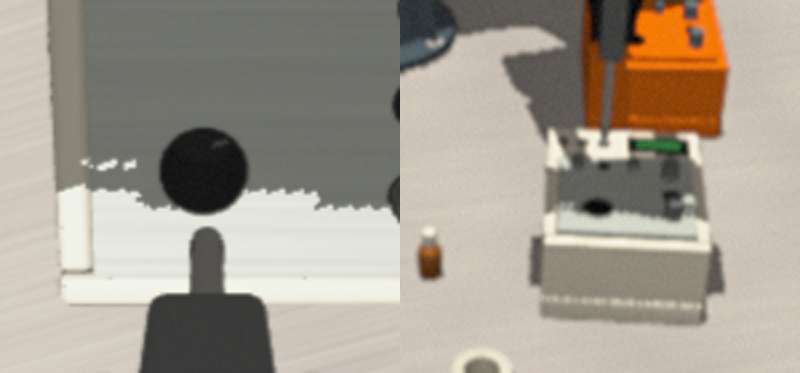

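After the turn the rod still lines up with the well: in the crop the rod is at column 206 and the well at 204. The narrow sides now face front and back. Lowering with a 1 mm correction.

play_rows(moves=[[[-1, -0.7, 10, 0, 0, 0], [0, 0, 25, 0, 0, 0], [0, 0, 25, 0, 0, 0], [0, 0, 20, 0, 0, 0], [0, 0, 18, 0, 0, 0]]])

```text
time_s: 17.95
position: [0.5257, 0.1275, 0.1978]
tcp_rot: [[-0.957, 0.291, -0.002], [0.291, 0.957, -0.0], [0.001, -0.001, -1.0]]
force: [-0.4, -0.4, -0.5]
opening: 0.23
grasp_force: 30.0
```

play_rows(moves=[[[0, 0, 15, 0, 0, 0], [0, 0, 8, 0, 0, 0], [0, 0, 3, 0, 0, 0], [0, 0, 0, 0, 0, 0], [0, 0, 0, 0, 0, 0]]])

```text
time_s: 18.45
position: [0.5269, 0.1277, 0.1741]
tcp_rot: [[-0.957, 0.291, 0.001], [0.291, 0.957, 0.0], [-0.001, 0.0, -1.0]]
force: [0.6, -0.3, -1.1]
opening: 0.227
grasp_force: 30.0
```

play_rows(moves=[[[0, 0, 0, 0, 0, 0], [0, 0, 0, 0, 0, 0], [0, 0, 0, 0, 0, 0], [0, 0, 0, 0, 0, 0], [0, 0, 0, 0, 0, 0]]])

```text
time_s: 18.95
position: [0.5263, 0.1277, 0.1736]
tcp_rot: [[-0.957, 0.291, 0.0], [0.291, 0.957, -0.0], [-0.0, 0.0, -1.0]]
force: [-0.4, 0.3, -1.1]
opening: 0.231
grasp_force: 30.0
```

play_rows(moves=[[[0, 0, 0, 0, 0, 0], [0, 0, 0, 0, 0, 0], [0, 0, 0, 0, 0, 0], [0, 0, 0, 0, 0, 0], [0, 0, 0, 0, 0, 0]]])

```text
time_s: 19.45
position: [0.5263, 0.1276, 0.1735]
tcp_rot: [[-0.957, 0.291, -0.0], [0.291, 0.957, -0.0], [0.0, -0.0, -1.0]]
force: [0.7, 1.2, -1.0]
opening: 0.224
grasp_force: 30.0
```

play_rows(moves=[[[0, 0, 0, 0, 0, 0], [0, 0, 0, 0, 0, 0], [0, 0, 0, 0, 0, 0], [0, 0, 0, 0, 0, 0], [0, 0, 0, 0, 0, 0]]])

```text
time_s: 19.95
position: [0.5263, 0.1277, 0.1736]
tcp_rot: [[-0.957, 0.291, 0.0], [0.291, 0.957, -0.0], [-0.0, 0.0, -1.0]]
force: [-1.0, -0.2, -0.2]
opening: 0.227
grasp_force: 30.0
```

play_rows(moves=[[[0, 0, 0, 0, 0, 0], [0, 0, 0, 0, 0, 0], [0, 0, 0, 0, 0, 0], [0, 0, 0, 0, 0, 0], [0, 0, 0, 0, 0, 0]]])

```text
time_s: 20.45
position: [0.5263, 0.1276, 0.1736]
tcp_rot: [[-0.957, 0.291, 0.0], [0.291, 0.957, 0.0], [-0.0, 0.0, -1.0]]
force: [0.5, -0.0, -0.7]
opening: 0.228
grasp_force: 30.0
```

play_rows(moves=[[[0, 0, 0, 0, 0, 0], [0, 0, 0, 0, 0, 0], [0, 0, 0, 0, 0, 0], [0, 0, 0, 0, 0, 0], [0, 0, 0, 0, 0, 0]]])

```text
time_s: 20.95
position: [0.5263, 0.1276, 0.1736]
tcp_rot: [[-0.957, 0.291, -0.0], [0.291, 0.957, -0.0], [0.0, -0.0, -1.0]]
force: [0.5, -0.9, -0.4]
opening: 0.229
grasp_force: 30.0
```

```bash
python3 chk.py k4
```

```text
[0.52632062 0.12761601 0.17355532] TCP-well mm [-0.2 -0.7] [-0. -0. -1.] yaw x,y [163.1  73.1] [ 0.48339598 -0.86362067 -0.39144764] 29.99846771825105 20.95 [  1.8  28.8  97.7  -0.   53.5 -71.3]
wrist tip 0.8 [320.  238.2] exp [317.4 241.6] tip-well mm [-2.   1.7]
wrist well 0.55 [318.5 266.4] [ 0.7 -0.1]
scene well 0.71 [376.2 249.2] [-23.7   3.3]
```

View pics/k4.png

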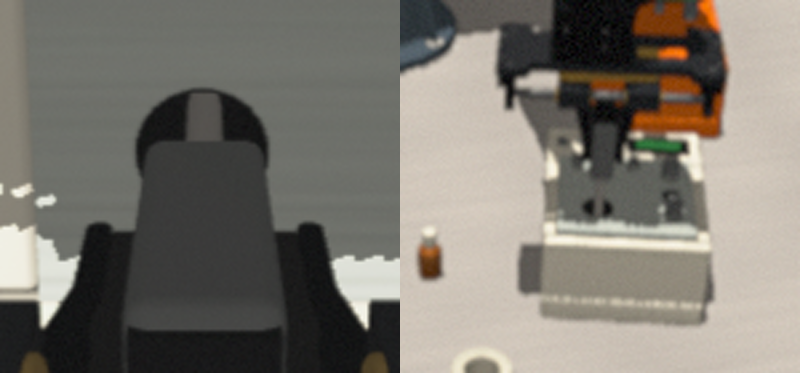

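The rod hangs in the middle of the well about 46 mm deep, and the measured force stays about 1 N, with no sign of contact. Handing in.

```bash
python3 -c "
from rig import bot
print(bot.hand_in())"
```

```text
the job is handed in; nothing more can be done
None
```

The job is handed in: I lowered the probe about 46 mm into the middle of the well with its broad sides front and back, held it about 2.5 s, raised and quarter-turned it, and lowered it again; it now hangs there in the gripper with no sign of contact with the warmer.

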